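# Change over the pick-off gears of a run-in drive

## Task

The run-in drive has to run fast for the next batch, so exchange its two change gears: the large steel gear goes down onto the motor spindle and the small brass gear onto the output spindle, parking one of them on the empty stud of the tray on the way. Then secure each gear with its own retaining cap from the tray: the red cap over the red-tipped motor spindle, the blue cap over the blue-tipped output spindle, both fully down. Leave the housing, the tin and the key box near the work where they stand.

Things in the scene. Friction and masses are not known exactly. Their poses are not given: they have to be found in the camera images.
- gear_large_mid (a point): Large spur gear, steel, five spokes, loose, 0.6 kg: 114 mm across, rim 16 mm thick, total height 48, bore 20 right through. Grip it by its plain round hub, 32 mm in diameter and 32 tall, which stands above the rim from 8 mm below to 24 mm above this point (on the axis, half-way up; z up). Starts on the output spindle. Gears drop into mesh at any angle.
- gear_small_mid (a point): Small spur gear, brass-coloured, loose, 0.4 kg: 74 mm across, rim 16 mm thick, total height 48, bore 20 right through. Grip it by its plain round hub, 32 mm in diameter and 32 tall, which stands above the rim from 8 mm below to 24 mm above this point (on the axis, half-way up; z up). Starts on the motor spindle.
- cap_red_mid (a point): Red knurled retaining cap, loose: a round knob 36 mm in diameter and 38 tall, 0.09 kg, open below with a blind bore 20 wide and 30 deep that slips over a spindle's nose until its rim lies on the gear's hub (no screwing). Stands upright in the tray, open side down. The point is at its centre, 19 mm above its rim; z up.
- cap_blue_mid (a point): Blue knurled retaining cap, the same in shape and size as the red one, also upright in the tray. The point is at its centre, 19 mm above its rim; z up.
- motor_spindle (a point): Red-tipped upright spindle at the motor's end of the fixed green gear case (190 x 120 x 56 mm). The point: on its axis where a gear's underside rests, 62 mm above the worktop; z up, x from output to motor spindle. 16 mm thick, rises 72 above the point, tapering to 5 over the last 16. Above the point: seated gear's middle 24, its hub's top 48, seated cap's centre 67.
- output_spindle (a point): Blue-tipped upright spindle at the other end of the same gear case, where the coupling is, 90 mm from the motor spindle; same sizes, and its point has the same meaning and axes.
- tray_stud (a point): Bare upright stud of a fixed dark tray (230 x 170 mm, rim 8, floor 4 mm above the worktop), empty at the start. The point: on its axis where a parked gear's underside rests, 10 mm above the worktop; z up, x towards the tray's other end, where the caps stand. 16 mm thick, rises 52 above the point, tapering to 5 over the last 16.
- housing_mid (a point): Cast aluminium gear housing, 84 x 70 x 89 mm, standing loose beside the work; bystander. The point is half-way up.
- tin_mid (a point): Flat round tin of paste, 66 mm in diameter and 26 high, standing loose beside the work; bystander. The point is half-way up.
- keys_mid (a point): Small open steel box of keys, 82 x 58 x 24 mm, standing loose behind the work; bystander. The point is half-way up.

How it is judged:
By the outcome, as a careful person would: the job done as asked, in the order asked, and still so for the second after the job is handed in, with the robot touching nothing.
It also fails if it takes over 136 s, if anything falls off the work surface, if the arm or the gripper's body presses on something with over 40 N, if the wrist force passes 120 N, or if a joint passes its speed limit or range.

## Robot

A 6-joint arm with a two-finger parallel gripper is mounted at the origin on a cart in front of the work surface, level with it; the furniture and walls round the work are solid. World frame = base frame: x ahead of the robot, y to its left, z up, the work surface at z = 0. Lengths are in m, angles in rad, forces in N, time in s.
With the tool pointing down it reaches from about 0.3 to 0.85 m from the base axis. Payload 5.4 kg.
Tool frame: the origin (TCP) lies on the centre line of the jaws, within the pads' length; the fingertips stand 17 mm ahead of it and the grasp point (between the pads) lies 2 mm behind it (bot.tcp_to_tips is the distance from the TCP to the fingertips, in m); z points along the fingers, y is the line along which they close (so a half turn about z gives the same grasp; the last joint's range is limited). The gripper opens to 85 mm and grips with 20 to 120 N. Pads are 22 mm wide; open, the fingers measure 114 mm over their backs; the gripper's body (76 mm by 85 mm) begins 54 mm behind the grasp point. The pads swing forward as they close: fully open they stand 13 mm farther back than shut.
Start: joints at [0.981, 0.158, 1.597, -0, 1.386, -0.21], TCP at [0.213, 0.534, 0.248] pointing down, gripper open.
Joint ranges: [-2.91, 2.91], [-0.94, 2.29], [0.18, 2.7], [-1.29, 4.43], [0.17, 2.64], [-3, 3]. Speed limits (rad/s): [2.57, 2.57, 3.14, 3.14, 3.14, 3.14].

## Interface

Orientations are given as a unit quaternion [w, x, y, z].
In Python, from plant import bot gives the robot as it stands.
- The arm moves only by the shell command python3 -m crank 'ROWS' [OPENING] [FORCE]. ROWS is text: rows parted by semicolons, each of 4 numbers parted by spaces: the shift along the tool's x, y, z in cm, then the turn about the tool's z in degrees. In form: x y z roll; .... A call has 1 to 20 rows; each row is the pose to reach, as a shift and turn from the pose commanded when the call began, along the tool's axes at that moment; what a row does not reach only later rows make up. A row lasts 1/10 s, in which the tool goes at most 50 mm and 8.59 degrees, less where a joint would pass 70% of its speed; a pose out of reach is approached as far as the arm can. A call with a gripper value outside its range is refused whole. OPENING is the gripper command: -1 is shut, 1 is fully open, values between are in proportion, set as the call begins (- or left out, the last holds). The fingers move at their own pace and stop on an object; FORCE is the grip in N (left out, the last holds). Time passes only in rows, so rows that repeat a pose let the fingers close. It gives the time, the measured TCP pose, the force, the opening and the grip force at its end, in the units of the state.
- bot.get_state(): the state, without advancing time (a new reading comes with each control period).
- bot.capture(name): name is "scene" or "top" or "wrist"; returns a dict with "color" (480x640x3 uint8, red, green, blue), "range_z" (480x640 float32, m along the optical axis (not along the pixel's ray), 0 where there is no reading), "fx", "fy", "cx", "cy" (pixels), "R" (3x3) and "t" (3): a world point X has camera coordinates R X + t; the wrist camera has in their place "T_tool_cam" (4x4, takes a point from camera to tool coordinates, whose origin is the TCP and whose axes are the flange's). Camera axes: x right, y down, z forward; pixel columns grow to the right and rows downward; lengths in m; the calibration is good to about 2 mm. The wrist camera is an equidistant fisheye: a pixel r from the principal point sees the ray r / f radians off the axis. A picture is of the moment at which its call begins: read the wrist's pose just before it.
- bot.hand_in(): hands the job in; it is judged then, once.
The state is a dict: "clock": time; "joint_positions": joint angles; "qd": joint speeds; "joint_torque": joint torques, N m; "tool_pos": TCP position; "ee_rot": TCP orientation; "force": force on the tool from outside, world axes, zero at the start; "torque": the same for the moment, N m; "grip_width": opening from 0.0 (shut) to 1.0 (fully open); "grip_force": force on a finger pad.
Only numpy, scipy, OpenCV 4.12 (cv2) and the standard library are available. Lean on these libraries where they do the work, as an engineer would, in place of code of your own. Each camera call takes 0.05 s, during which the arm holds its last target. There are 200 camera calls.

## Working session

There is one attempt and no reset: what is moved stays moved. The work goes in short steps, Python scripts to look and compute and a shell command to move; the robot and the scene stay as the last step left them, time stands still between calls to the robot, and variables do not carry over. Pictures are saved under pics/ and viewed, at most 14 in all, crops included, and the job is handed in when it is done.

```bash
ls; mkdir -p pics
python3 - <<'E'
from plant import bot
import cv2,pickle
s=bot.get_state();print(s)
for n in("top","scene"):
    c=bot.capture(n);pickle.dump(c,open(n+'.pkl','wb'));cv2.imwrite(f'pics/{n}0.png',c['color'][:,:,::-1]);print(n,c['fx'],c['cx'],c['cy'],c['R'],c['t'])
c=bot.capture('wrist');print(c['T_tool_cam'],c['fx'])
E
```

```text
pics
{'clock': 0.0, 'joint_positions': array([ 9.80865272e-01,  1.59093297e-01,  1.59824376e+00,  6.33836905e-08,
        1.38617990e+00, -2.10084956e-01]), 'qd': array([ 0.00067143, -0.00238429, -0.00045266,  0.00040536,  0.00118571,
        0.00159733]), 'joint_torque': array([ 1.44368692e-04, -3.95994365e+01, -3.31433201e+01, -2.66728830e-04,
        8.46507697e-03, -8.10669633e-06]), 'tool_pos': array([0.21288493, 0.53352677, 0.24728623]), 'ee_rot': array([-3.74716395e-04,  1.88783247e-01,  9.82018309e-01, -8.86187855e-04]), 'force': array([-0.20546782, -1.41983058, -0.89949039]), 'torque': array([-0.03585493,  0.01502318, -0.01715467]), 'grip_force': 0.0, 'grip_width': 0.9986015583402764}
top 446.36389658282593 314.31265673161346 239.65418483468284 [[ 0.00929417 -0.99994869  0.00403045]
 [-0.99767606 -0.00954497 -0.06746386]
 [ 0.06749887 -0.00339406 -0.99771358]] [-2.28129374e-04  6.06763629e-01  1.35028234e+00]
scene 452.7618359397748 310.20487809047665 232.81437571772585 [[ 0.55120753 -0.83429507 -0.01104499]
 [-0.56382609 -0.36268926 -0.74199504]
 [ 0.61503691  0.4152207  -0.67031438]] [-0.32836009  0.4143916   0.95571387]
[[ 2.97683478e-04 -9.63354302e-01 -2.68231990e-01  6.76892029e-02]
 [ 9.99999529e-01  5.34684763e-04 -8.10520507e-04 -5.92568004e-04]
 [ 9.24237975e-04 -2.68231622e-01  9.63354007e-01 -1.25544140e-01]
 [ 0.00000000e+00  0.00000000e+00  0.00000000e+00  1.00000000e+00]] 371.64829954431775
```

View pics/top0.png

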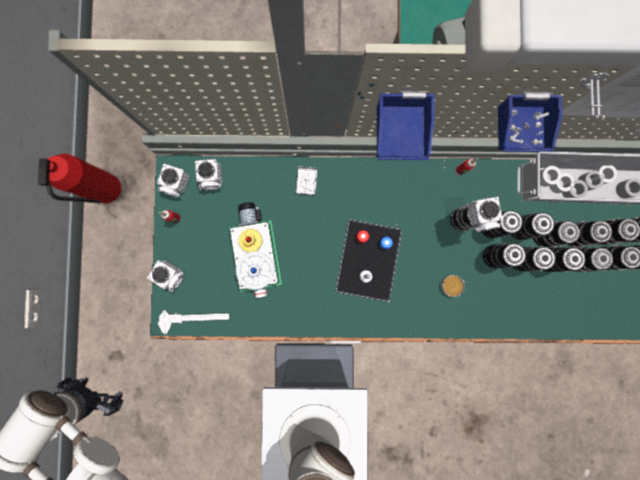

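View pics/scene0.png

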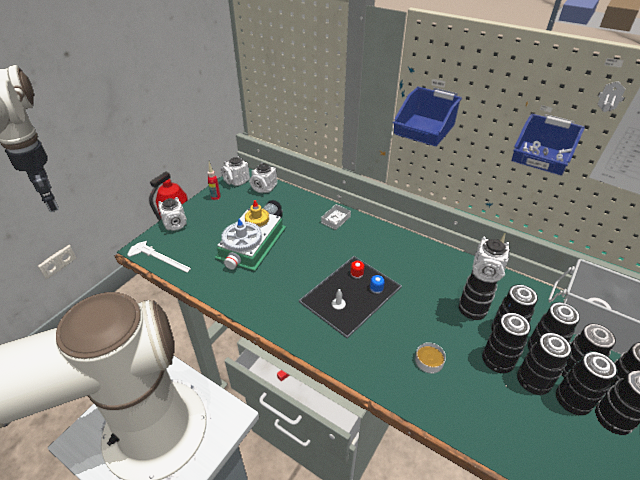

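```bash
cat > h.py <<'E'
import numpy as np,pickle,cv2
from scipy.spatial.transform import Rotation as Ro
def ray(c,u,v):
    return np.array([(u-c['cx'])/c['fx'],(v-c['cy'])/c['fy'],1.])
def hit(c,u,v,z):   # fixed camera pixel -> world at height z
    R,t=c['R'],c['t'];o=-R.T@t;d=R.T@ray(c,u,v);return o+d*(z-o[2])/d[2]
def toolRT(s):
    q=s['ee_rot'];return Ro.from_quat(np.r_[q[1:],q[0]]).as_matrix(),np.array(s['tool_pos'])
def whit(c,s,u,v,z): # fisheye wrist pixel -> world at height z
    x,y=(u-c['cx'])/c['fx'],(v-c['cy'])/c['fy'];th=np.hypot(x,y)
    d=np.array([x/th*np.sin(th),y/th*np.sin(th),np.cos(th)]) if th>0 else np.array([0,0,1.])
    T=c['T_tool_cam'];R,p=toolRT(s);o=R@T[:3,3]+p;d=R@T[:3,:3]@d;return o+d*(z-o[2])/d[2]
def shot(name):
    from plant import bot
    s=bot.get_state();c=bot.capture('wrist');pickle.dump((c,s),open(name+'.pkl','wb'));return c,s
def delta(s,p,yaw=None): # shift in tool cm to place TCP at p
    R,t=toolRT(s);return np.round(100*R.T@(np.array(p)-t),2)
def crop(img,x0,y0,w,h,k,fn):
    cv2.imwrite(fn,cv2.resize(img[y0:y0+h,x0:x0+w,::-1],None,fx=k,fy=k,interpolation=cv2.INTER_CUBIC))
E
python3 - <<'E'
from h import *
c=pickle.load(open('top.pkl','rb'));crop(c['color'],220,190,190,120,4,'pics/t1.png')
E
```

```text
(no output)
```

View pics/t1.png

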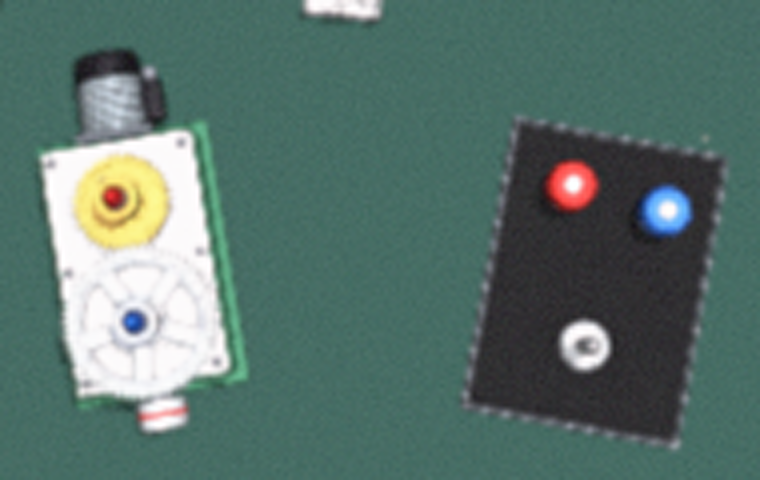

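Run:
```python
from h import *
from plant import bot
c=pickle.load(open('top.pkl','rb'));s=bot.get_state()
P={}
for n,x,y,z in [('motor',115,196,.134),('out',133,321,.134),('red',573,184,.042),('blue',667,210,.042),('studtip',588,343,.062),('studbase',585,347,.01)]:
    P[n]=hit(c,220+x/4-.4,190+y/4-.4,z);print(n,P[n].round(4),delta(s,P[n]))
print(np.linalg.norm(P['motor']-P['out']),np.linalg.norm(P['red']-P['blue']))
for i in(1,2,3):pass
R,t=toolRT(s);print(R.round(3))
```

```text
motor [0.6003 0.1916 0.134 ] [-48.66 -17.4   11.36]
out [0.5126 0.1773 0.134 ] [-41.05 -21.97  11.37]
red [ 0.619  -0.1412  0.042 ] [-62.73 -47.59  20.6 ]
blue [ 0.6    -0.2123  0.042 ] [-63.6  -54.9   20.61]
studtip [ 0.4994 -0.1503  0.062 ] [-51.96 -52.87  18.61]
studbase [ 0.4957 -0.1543  0.01  ] [-51.77 -53.37  23.81]
0.08879242376663188 0.07362148030964515
[[-0.929  0.371 -0.001]
 [ 0.371  0.929 -0.001]
 [ 0.    -0.001 -1.   ]]
```

```bash
python3 -m crank '-48.5 -17.5 0 -31;-48.5 -17.5 0 -31;-48.5 -17.5 0 -31;-48.5 -17.5 0 -31;-48.5 -17.5 0 -31;-48.5 -17.5 0 -31;-48.5 -17.5 0 -31;-48.5 -17.5 0 -31;-48.5 -17.5 0 -31;-48.5 -17.5 0 -31;-48.5 -17.5 0 -31;-48.5 -17.5 0 -31;-48.5 -17.5 0 -31;-48.5 -17.5 0 -31;-48.5 -17.5 0 -31;-48.5 -17.5 0 -31;-48.5 -17.5 0 -31;-48.5 -17.5 0 -31' 0.3 60
python3 - <<'E'
from h import *
c,s=shot('w1');print(s['tool_pos'],s['grip_width'],s['force']);print(toolRT(s)[0].round(3),c['cx'],c['cy']);cv2.imwrite('pics/w1.png',c['color'][:,:,::-1])
E
```

```text
clock: 1.95
tool_pos: [0.5985, 0.192, 0.2484]
ee_rot: [0.0, -0.081, 0.997, -0.0]
force: [0.5, 0.2, -0.5]
grip_width: 0.646
grip_force: 0.0
[0.5984972  0.19204301 0.24838567] 0.6463229590217626 [ 0.52121788  0.21481011 -0.54898047]
[[-0.987 -0.161  0.   ]
 [-0.161  0.987 -0.   ]
 [-0.    -0.    -1.   ]] 324.4103914813898 239.34888800612478
```

View pics/w1.png

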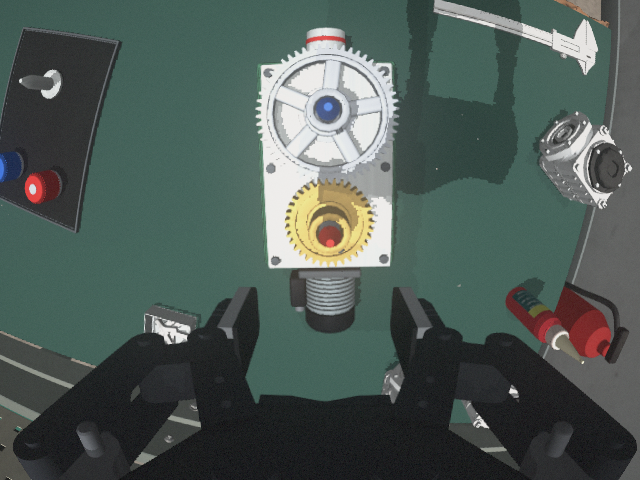

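Run:
```python
from h import *
c,s=pickle.load(open('w1.pkl','rb'))
for n,u,v,z in [('motor',330,241,.134),('out',328,107,.134),('hubS',330,233,.11),('hubL',328,109,.11),('case tl',263,68,.056),('tr',391,68,.056),('bl',268,267,.056),('br',391,266,.056)]:
    p=whit(c,s,u,v,z);print(n,p.round(4),delta(s,np.r_[p[:2],.1]))
k=2.5;crop(c['color'],220,40,220,240,k,'pics/w1c.png')
```

```text
motor [0.5978 0.1949 0.134 ] [ 0.02  0.3  14.84]
out [0.5109 0.1792 0.134 ] [ 8.85  0.15 14.84]
hubS [0.5985 0.1954 0.11  ] [-0.05  0.33 14.84]
hubL [0.5103 0.1793 0.11  ] [ 8.91  0.17 14.84]
case tl [0.4783 0.1187 0.056 ] [13.05 -5.3  14.84]
tr [0.4605 0.2259 0.056 ] [13.07  5.57 14.84]
bl [0.653  0.1478 0.056 ] [-4.66 -5.25 14.84]
br [0.6339 0.2589 0.056 ] [-4.57  6.03 14.84]
```

View pics/w1c.png

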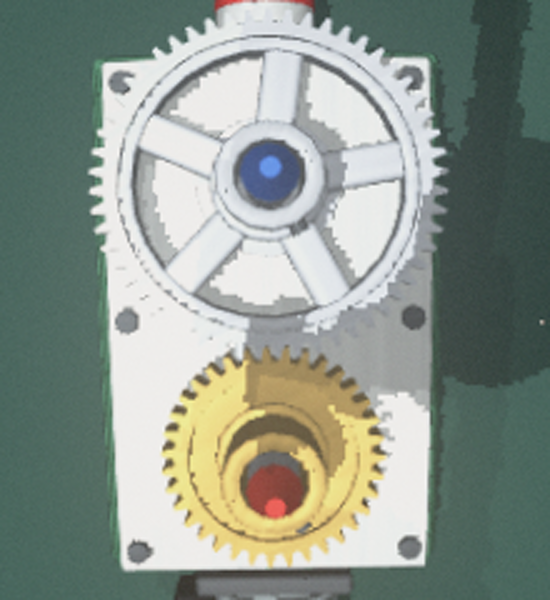

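```bash
python3 -m crank '0 0.3 4 0;0 0.3 8 0;0 0.3 11 0;0 0.3 13 0;0 0.3 14 0;0 0.3 14.8 0;0 0.3 14.8 0;0 0.3 14.8 0' ; python3 -m crank '0 0 0 0;0 0 0 0;0 0 0 0;0 0 0 0;0 0 0 0;0 0 0 0;0 0 0 0' -1 60
```

```text
clock: 2.8
tool_pos: [0.5991, 0.1947, 0.1016]
ee_rot: [0.001, -0.081, 0.997, 0.0]
force: [0.3, 0.1, 0.6]
grip_width: 0.647
grip_force: 0.0
clock: 3.5
tool_pos: [0.5991, 0.1951, 0.1019]
ee_rot: [0.001, -0.081, 0.997, 0.0]
force: [-1.7, 1.1, 6.0]
grip_width: 0.355
grip_force: 59.3
```

```bash
python3 -m crank '0 0 -2 0;0 0 -5 0;0 0 -9 0;0 0 -10 0;0 0 -10 0;3 -4 -10 0;7.7 -8 -10 0;7.7 -13 -10 0;7.7 -18 -10 0;7.7 -23 -10 0;7.7 -28 -10 0;7.7 -32 -10 0;7.7 -32 -10 0;7.7 -32 -10 0;7.7 -32 -10 0;7.7 -32 -10 0'
python3 - <<'E'
from h import *
c,s=shot('w2');print(s['tool_pos'],s['grip_width'],s['force'],s['joint_positions']);print(toolRT(s)[0].round(3));cv2.imwrite('pics/w2.png',c['color'][:,:,::-1])
E
```

```text
clock: 5.1
tool_pos: [0.573, -0.132, 0.199]
ee_rot: [-0.001, -0.081, 0.997, 0.001]
force: [-0.3, -0.2, -5.0]
grip_width: 0.347
grip_force: 62.9
[ 0.57299758 -0.13197573  0.19904658] 0.34705198799892983 [-0.34907811 -0.18949982 -4.99692471] [-4.31807254e-01  2.33546598e-01  1.61002950e+00  1.62132609e-04
  1.30028767e+00 -2.16563280e+00]
[[-0.987 -0.162 -0.002]
 [-0.162  0.987  0.001]
 [ 0.002  0.001 -1.   ]]
```

View pics/w2.png

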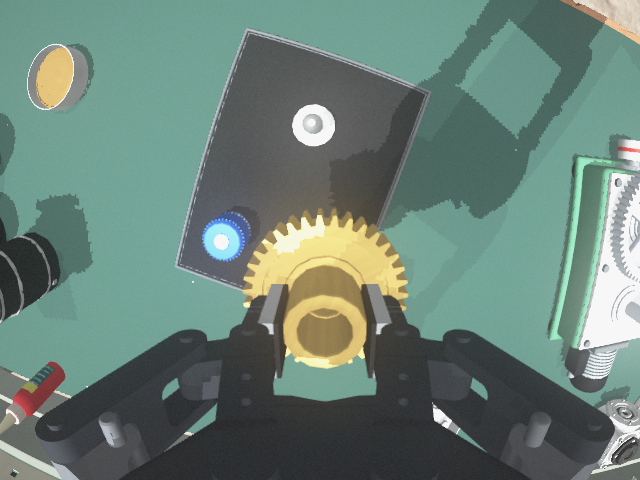

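Run:
```python
from h import *
c,s=pickle.load(open('w2.pkl','rb'));T=s['tool_pos'][2]
for n,u,v,z in [('tip',312.5,123.5,.062),('base',314,125,.010),('blue',222,242,.042),('hubtop',325,330,T+.008)]:
    p=whit(c,s,u,v,z);print(n,p.round(4),delta(s,np.r_[p[:2],T]))
crop(c['color'],230,80,200,300,2,'pics/w2c.png')
```

```text
tip [ 0.4965 -0.1536  0.062 ] [ 7.9  -0.89  0.01]
base [ 0.4957 -0.1541  0.01  ] [ 7.99 -0.93  0.01]
blue [ 0.5989 -0.2125  0.042 ] [-1.25 -8.37 -0.01]
hubtop [ 0.5716 -0.1327  0.207 ] [ 0.15 -0.05  0.  ]
```

View pics/w2c.png

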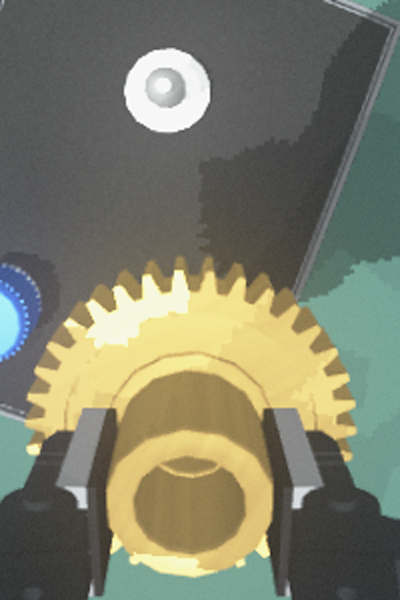

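```bash
python3 -m crank '4 -0.9 0 0;7.8 -0.9 0 0;7.8 -0.9 4 0;7.8 -0.9 8 0;7.8 -0.9 8 0;7.8 -0.9 8 0;7.8 -0.9 8 0;7.8 -0.9 8 0'
python3 - <<'E'
from h import *
from plant import bot
s=bot.get_state();print(delta(s,[.497,-.1537,.0498]),s['tool_pos'])
E
```

```text
clock: 5.95
tool_pos: [0.4999, -0.1557, 0.1228]
ee_rot: [0.002, -0.081, 0.997, -0.001]
force: [0.8, -0.3, -4.0]
grip_width: 0.349
grip_force: 62.9
[0.28 0.27 7.3 ] [ 0.4998909  -0.15569194  0.12278273]
```

```bash
python3 -m crank '0.3 0.3 1 0;0.3 0.3 1 0;0.3 0.3 1 0;0.3 0.3 1 0;0.3 0.3 1 0;0.3 0.3 1 0'
python3 - <<'E'
from h import *
from plant import bot
import time
for i in range(4):
    s=bot.get_state();print(delta(s,[.497,-.1537,.0498]),s['tool_pos']); bot.capture('top')
E
```

```text
clock: 6.55
tool_pos: [0.4948, -0.1526, 0.1105]
ee_rot: [0.0, -0.08, 0.997, -0.0]
force: [-0.3, 0.1, -4.6]
grip_width: 0.352
grip_force: 62.8
[-0.2  -0.14  6.07] [ 0.49481711 -0.15262824  0.11047339]
[-0.2  -0.14  6.06] [ 0.49477633 -0.1526085   0.11044166]
[-0.2  -0.15  6.06] [ 0.49473879 -0.15258417  0.11040598]
[-0.21 -0.15  6.06] [ 0.4946959  -0.15256808  0.1103639 ]
```

```bash
python3 -m crank '-0.2 -0.15 0.5 0;-0.2 -0.15 0.5 0;-0.2 -0.15 0.5 0;-0.2 -0.15 0.5 0;-0.2 -0.15 0.5 0;-0.2 -0.15 0.5 0;-0.2 -0.15 0.5 0;-0.2 -0.15 0.5 0;-0.2 -0.15 0.5 0;-0.2 -0.15 0.5 0'
python3 - <<'E'
from h import *
from plant import bot
s=bot.get_state();print(delta(s,[.497,-.1537,.0498]),s['tool_pos'])
E
```

```text
clock: 7.75
tool_pos: [0.4969, -0.1537, 0.1053]
ee_rot: [0.0, -0.081, 0.997, 0.0]
force: [-0.8, -0.1, -4.7]
grip_width: 0.354
grip_force: 62.8
[-0.01 -0.01  5.55] [ 0.49686565 -0.15366795  0.10530504]
```

Spot on. Lower over the stud tip, watching force.

```bash
python3 -m crank '0 0 0.5 0;0 0 1 0;0 0 1.5 0;0 0 2 0;0 0 2.5 0;0 0 3 0;0 0 3 0;0 0 3 0;0 0 3 0'
```

```text
clock: 8.65
tool_pos: [0.4971, -0.1538, 0.0756]
ee_rot: [0.0, -0.081, 0.997, -0.0]
force: [0.0, 0.1, -4.1]
grip_width: 0.352
grip_force: 62.8
```

```bash
python3 -m crank '0 0 0.5 0;0 0 1 0;0 0 1.5 0;0 0 2 0;0 0 2.4 0;0 0 2.55 0;0 0 2.55 0;0 0 2.55 0;0 0 2.55 0'; python3 -m crank '0 0 0 0;0 0 0 0;0 0 0 0;0 0 0 0;0 0 0 0' 0.3
```

```text
clock: 9.55
tool_pos: [0.4968, -0.1536, 0.0499]
ee_rot: [-0.0, -0.081, 0.997, 0.0]
force: [-1.9, 1.7, 0.2]
grip_width: 0.352
grip_force: 63.2
clock: 10.05
tool_pos: [0.4971, -0.1538, 0.05]
ee_rot: [0.0, -0.081, 0.997, -0.0]
force: [0.1, -0.6, 0.3]
grip_width: 0.654
grip_force: 0.0
```

```bash
python3 -m crank '0 0 -4 0;0 0 -8 0;0 0 -12 0;0 0 -16 0;-2 4 -20 0;-4 9 -20 0;-6.7 14 -20 0;-6.7 19 -20 0;-6.7 24 -20 0;-6.7 29 -20 0;-6.7 32.6 -20 0;-6.7 32.6 -20 0;-6.7 32.6 -20 0;-6.7 32.6 -20 0;-6.7 32.6 -20 0;-6.7 32.6 -20 0;-6.7 32.6 -20 0;-6.7 32.6 -20 0'
python3 - <<'E'
from h import *
c,s=shot('w3');print(s['tool_pos'],s['qd'].round(3))
im=c['color'].astype(int);r,g,b=im[...,0],im[...,1],im[...,2]
for n,m in(('blue',(b>120)&(b>r+60)),('red',(r>100)&(r>2.2*g)&(r>2.2*b))):
    k,l,st,ce=cv2.connectedComponentsWithStats(m.astype('uint8'))
    for i in np.argsort(-st[1:,4])[:4]+1:
        p=whit(c,s,*ce[i],.13);print(n,st[i],ce[i].round(1),p.round(4),delta(s,np.r_[p[:2],.1]))
crop(c['color'],200,120,250,240,2.5,'pics/w3.png')
E
```

```text
clock: 11.85
tool_pos: [0.5108, 0.1783, 0.2498]
ee_rot: [-0.0, -0.08, 0.997, -0.0]
force: [-0.3, -0.0, -0.2]
grip_width: 0.647
grip_force: 0.0
[0.51080739 0.17829933 0.24979763] [0.007 0.001 0.001 0.003 0.    0.002]
blue [  0 224  17  28 299] [  7.6 238. ] [ 0.5564 -0.11    0.13  ] [  0.1  -29.19  14.98]
blue [316 228  16  17 169] [323.1 236.9] [0.5095 0.1764 0.13  ] [ 0.16 -0.17 14.98]
blue [ 16 236   1   1   1] [ 16. 236.] [ 0.5524 -0.097   0.13  ] [  0.28 -27.84  14.98]
blue [ 17 239   1   1   1] [ 17. 239.] [ 0.5551 -0.0959  0.13  ] [  0.   -27.78  14.98]
red [ 559  337   43   45 1332] [580.2 359. ] [0.5898 0.4402 0.13  ] [-11.98  24.59  14.98]
red [ 37 248  22  29 401] [ 47.4 261.6] [ 0.5694 -0.0567  0.13  ] [ -2.03 -24.13  14.98]
red [306 135  38   3 111] [324.7 136. ] [0.4421 0.1665 0.13  ] [ 6.97 -0.07 14.98]
red [592 371   8  11  46] [595.4 376.2] [0.6109 0.4765 0.13  ] [-14.64  27.84  14.98]
```

View pics/w3.png

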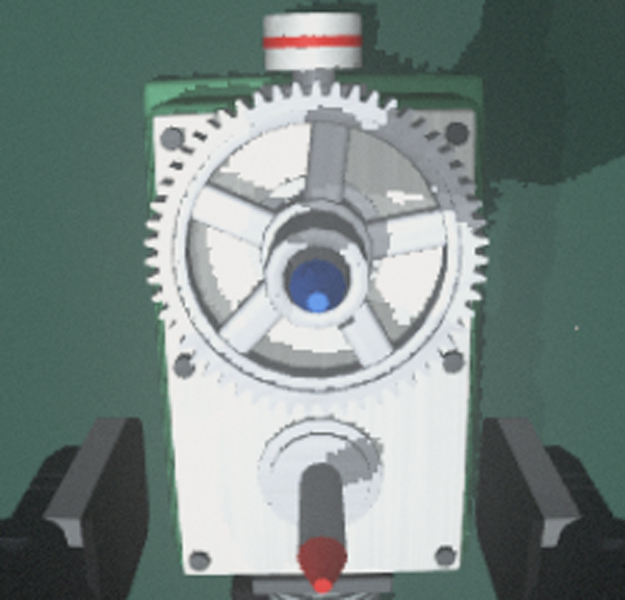

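Run:
```python
from h import *
c,s=pickle.load(open('w3.pkl','rb'))
for n,u,v,z in [('out',327,240,.134),('hub',326.4,231.4,.11),('motor',328.8,354.5,.134),('motorbase',200+322/2.5-.3,120+472/2.5-.3,.062)]:
    p=whit(c,s,u,v,z);print(n,p.round(4),delta(s,np.r_[p[:2],.102]))
```

```text
out [0.5102 0.1792 0.134 ] [ 0.05  0.09 14.78]
hub [0.5103 0.1789 0.11  ] [ 0.04  0.07 14.78]
motor [0.5996 0.1953 0.134 ] [-9.04  0.26 14.78]
motorbase [0.5953 0.195  0.062 ] [-8.61  0.3  14.78]
```

```bash
python3 -m crank '0.05 0.1 4 0;0.05 0.1 8 0;0.05 0.1 11 0;0.05 0.1 13 0;0.05 0.1 14 0;0.05 0.1 14.8 0;0.05 0.1 14.8 0;0.05 0.1 14.8 0;0.05 0.1 14.8 0;0.05 0.1 14.8 0' ; python3 -m crank '0 0 0 0;0 0 0 0;0 0 0 0;0 0 0 0;0 0 0 0;0 0 0 0;0 0 0 0' -1 70
```

```text
clock: 12.9
tool_pos: [0.5107, 0.1799, 0.1028]
ee_rot: [0.001, -0.081, 0.997, 0.0]
force: [-0.0, -0.3, -0.4]
grip_width: 0.648
grip_force: 0.0
clock: 13.6
tool_pos: [0.5103, 0.1797, 0.1026]
ee_rot: [0.0, -0.081, 0.997, -0.0]
force: [-1.9, -0.2, 6.7]
grip_width: 0.348
grip_force: 69.4
```

```bash
python3 -m crank '0 0 -1 0;0 0 -4 0;0 0 -8 0;0 0 -9.5 0;0 0 -9.5 0;0 0 -9.5 0;-3 0.05 -9.5 0;-6 0.1 -9.5 0;-9 0.15 -9.5 0;-9 0.15 -9.5 0;-9 0.15 -9.5 0;-9 0.15 -9.5 0;-9 0.15 -9.5 0;-9 0.15 -9.5 0;-9 0.15 -9.5 0;-9 0.15 -9.5 0;-9 0.15 -9.5 0;-9 0.15 -9.5 0;-9 0.15 -9.5 0'
python3 - <<'E'
from h import *
c,s=shot('w4');print(s['tool_pos'],s['force'],s['qd'].round(3),delta(s,[.599,.195,.1026]))
crop(c['color'],170,120,300,270,2,'pics/w4.png')
E
```

```text
clock: 15.5
tool_pos: [0.5986, 0.1957, 0.1968]
ee_rot: [0.0, -0.081, 0.997, 0.0]
force: [0.2, -0.4, -6.9]
grip_width: 0.349
grip_force: 75.1
[0.59861163 0.19570654 0.19683277] [ 0.18913106 -0.37928626 -6.94250047] [ 0.001  0.001 -0.002 -0.002 -0.001  0.001] [-0.03 -0.08  9.42]
```

View pics/w4.png

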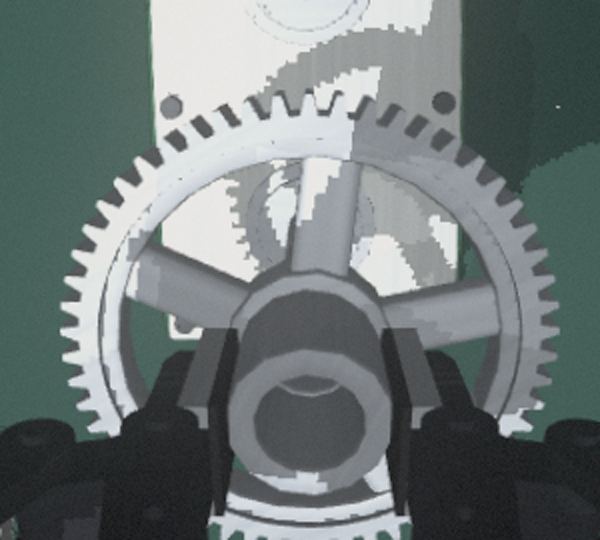

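```bash
python3 -m crank '-0.05 -0.1 0.5 0;-0.05 -0.1 1 0;-0.05 -0.1 1 0;-0.05 -0.1 1.5 0;-0.05 -0.1 2 0;-0.05 -0.1 2.5 0;-0.05 -0.1 3 0;-0.05 -0.1 3.5 0;-0.05 -0.1 4 0;-0.05 -0.1 4.5 0;-0.05 -0.1 5 0;-0.05 -0.1 5 0;-0.05 -0.1 5 0;-0.05 -0.1 5 0'
```

```text
clock: 16.95
tool_pos: [0.5995, 0.1949, 0.1472]
ee_rot: [0.0, -0.081, 0.997, 0.0]
force: [0.3, -0.2, -6.6]
grip_width: 0.347
grip_force: 75.1
```

```bash
python3 -m crank '0 0 0.5 0;0 0 1 0;0 0 1.5 0;0 0 2 0;0 0 2.5 0;0 0 3 0;0 0 3.5 0;0 0 4 0;0 0 4.3 0;0 0 4.45 0;0 0 4.45 0;0 0 4.45 0;0 0 4.45 0'; python3 -m crank '0 0 0 0;0 0 0 0;0 0 0 0;0 0 0 0;0 0 0 0' 0.3
```

```text
clock: 18.25
tool_pos: [0.5994, 0.1948, 0.1026]
ee_rot: [0.0, -0.081, 0.997, 0.0]
force: [-2.0, -0.2, -3.2]
grip_width: 0.351
grip_force: 75.3
clock: 18.75
tool_pos: [0.5996, 0.1948, 0.1027]
ee_rot: [0.0, -0.081, 0.997, 0.0]
force: [-0.5, -0.2, -0.1]
grip_width: 0.651
grip_force: 0.0
```

```bash
python3 -m crank '0 0 -4 0;0 0 -8 0;0 0 -12 0;2 -2 -14 0;4 -7 -14 0;7 -12 -14 0;9 -17 -14 0;12 -22 -14 0;15 -27 -14 0;15.75 -32.75 -14 0;15.75 -32.75 -10 0;15.75 -32.75 -6 0;15.75 -32.75 -4 0;15.75 -32.75 -4 0;15.75 -32.75 -4 0;15.75 -32.75 -4 0;15.75 -32.75 -4 0;15.75 -32.75 -4 0'
python3 - <<'E'
from h import *
from plant import bot
s=bot.get_state();print(delta(s,[.497,-.1537,.05]),s['tool_pos'])
E
```

```text
clock: 20.55
tool_pos: [0.4972, -0.1539, 0.1436]
ee_rot: [0.001, -0.081, 0.997, -0.001]
force: [-0.2, 0.9, -0.2]
grip_width: 0.649
grip_force: 0.0
[0.03 0.04 9.36] [ 0.49719571 -0.15391215  0.14364141]
```

```bash
python3 -m crank '0 0 3 0;0 0 6 0;0 0 8 0;0 0 9 0;0 0 9.3 0;0 0 9.3 0;0 0 9.3 0;0 0 9.3 0' ; python3 -m crank '0 0 0 0;0 0 0 0;0 0 0 0;0 0 0 0;0 0 0 0;0 0 0 0;0 0 0 0' -1 60;  python3 -m crank '0 0 -1 0;0 0 -3 0;0 0 -6 0;0 0 -10 0;0 0 -14 0;0 0 -15 0;0 0 -15 0;-1 4 -15 0;-2 9 -15 0;-3 14 -15 0;-4 19 -15 0;-5 24 -15 0;-6 29 -15 0;-6.7 32.6 -15 0;-6.7 32.6 -15 0;-6.7 32.6 -15 0;-6.7 32.6 -15 0;-6.7 32.6 -15 0;-6.7 32.6 -15 0;-6.7 32.6 -15 0'
python3 - <<'E'
from h import *
from plant import bot
s=bot.get_state();print(s['qd'].round(3),delta(s,[.5107,.1791,.1026]),s['tool_pos'])
E
```

```text
clock: 21.35
tool_pos: [0.4972, -0.1542, 0.0505]
ee_rot: [0.001, -0.081, 0.997, -0.001]
force: [-0.5, -0.5, 0.2]
grip_width: 0.652
grip_force: 0.0
clock: 22.05
tool_pos: [0.4967, -0.1537, 0.0501]
ee_rot: [0.0, -0.081, 0.997, -0.0]
force: [-1.6, 2.3, 5.6]
grip_width: 0.349
grip_force: 59.1
clock: 24.05
tool_pos: [0.5103, 0.178, 0.1992]
ee_rot: [-0.0, -0.08, 0.997, -0.0]
force: [0.1, 0.3, -4.7]
grip_width: 0.35
grip_force: 61.2
[ 0.006 -0.002 -0.004 -0.001  0.001 -0.002] [-0.06  0.1   9.66] [0.51027859 0.17804107 0.19924665]
```

```bash
python3 -m crank '-0.05 0.1 0.5 0;-0.05 0.1 1 0;-0.05 0.1 1 0;-0.05 0.1 1.5 0;-0.05 0.1 2 0;-0.05 0.1 2.5 0;-0.05 0.1 3 0;-0.05 0.1 3.5 0;-0.05 0.1 4 0;-0.05 0.1 4.5 0;-0.05 0.1 5 0;-0.05 0.1 5 0;-0.05 0.1 5 0;-0.05 0.1 5 0'; python3 -m crank '0 0 0.5 0;0 0 1 0;0 0 1.5 0;0 0 2 0;0 0 2.5 0;0 0 3 0;0 0 3 0;0 0 3 0'
```

```text
clock: 25.45
tool_pos: [0.5108, 0.1799, 0.1496]
ee_rot: [0.0, -0.081, 0.997, 0.0]
force: [-0.2, 1.0, -4.3]
grip_width: 0.351
grip_force: 61.2
clock: 26.25
tool_pos: [0.5105, 0.1799, 0.1192]
ee_rot: [-0.0, -0.081, 0.997, -0.0]
force: [0.9, -0.7, -4.6]
grip_width: 0.351
grip_force: 61.2
```

```bash
python3 -m crank '0 -0.05 0.2 0;0 -0.05 0.4 0;0 -0.05 0.6 0;0 -0.05 0.8 0;0 -0.05 1 0;0 -0.05 1.2 0;0 -0.05 1.4 0;0 -0.05 1.6 0;0 -0.05 1.65 0;0 -0.05 1.65 0;0 -0.05 1.65 0'
```

```text
clock: 27.35
tool_pos: [0.5107, 0.1794, 0.1029]
ee_rot: [0.0, -0.081, 0.997, 0.0]
force: [-0.3, 0.6, -3.7]
grip_width: 0.353
grip_force: 61.2
```

```bash
python3 -m crank '0 0 0.08 0;0 0 0.08 0;0 0 0.08 0;0 0 0.08 0'; python3 -m crank '0 0 0 0;0 0 0 0;0 0 0 0;0 0 0 0;0 0 0 0' 0.3; python3 -m crank '0 0 -4 0;0 0 -8 0;0 0 -12 0;2 -2 -14 0;4 -7 -14 0;4 -12 -14 0;4 -17 -14 0;4 -22 -14 0;4 -27 -14 0;-2 -32 -14 0;-3.5 -34 -14 0;-3.5 -34 -14 0;-3.5 -34 -14 0;-3.5 -34 -14 0;-3.5 -34 -14 0;-3.5 -34 -14 0;-3.5 -34 -14 0'
python3 - <<'E'
from h import *
from plant import bot
c,s=shot('w5');print(s['qd'].round(3),s['tool_pos'],s['joint_positions'][5]);cv2.imwrite('pics/w5.png',c['color'][:,:,::-1])
t=bot.capture('top');pickle.dump(t,open('top2.pkl','wb'))
E
```

```text
clock: 27.75
tool_pos: [0.5108, 0.1794, 0.1023]
ee_rot: [0.0, -0.081, 0.997, 0.0]
force: [0.1, -0.4, -2.6]
grip_width: 0.351
grip_force: 61.3
clock: 28.25
tool_pos: [0.5107, 0.1793, 0.1022]
ee_rot: [0.0, -0.081, 0.997, -0.0]
force: [-0.1, -0.5, -0.1]
grip_width: 0.652
grip_force: 0.0
clock: 29.95
tool_pos: [0.5994, -0.15, 0.2426]
ee_rot: [0.0, -0.081, 0.997, -0.0]
force: [-0.2, -0.5, 0.2]
grip_width: 0.65
grip_force: 0.0
[-0.003  0.009 -0.007  0.001 -0.     0.001] [ 0.5994145  -0.14998997  0.24262012] -2.1732093068455267
```

View pics/w5.png

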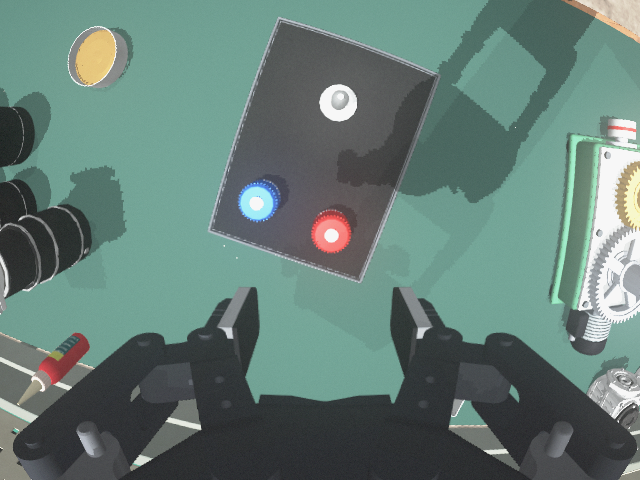

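Run:
```python
from h import *
c,s=pickle.load(open('w5.pkl','rb'))
for n,u,v,z in [('red',331.5,235.5,.042),('blue',256.5,203,.042),('stud',340,99,.062)]:
    p=whit(c,s,u,v,z);print(n,p.round(4),delta(s,np.r_[p[:2],.034]))
```

```text
red [ 0.6174 -0.1415  0.042 ] [-1.9   0.56 20.86]
blue [ 0.5984 -0.213   0.042 ] [ 1.13 -6.19 20.86]
stud [ 0.4981 -0.1547  0.062 ] [10.09  1.18 20.86]
```

```bash
python3 -m crank '-1.85 0.6 4 0;-1.85 0.6 8 0;-1.85 0.6 12 0;-1.85 0.6 16 0;-1.85 0.6 18 0;-1.85 0.6 18 0;-1.85 0.6 18 0;-1.85 0.6 18 0;-1.85 0.6 18 0'
python3 - <<'E'
from h import *
c,s=shot('w6');print(s['tool_pos'],delta(s,[.617,-.141,.034]))
crop(c['color'],200,180,250,220,2,'pics/w6.png')
E
```

```text
clock: 30.95
tool_pos: [0.6184, -0.1424, 0.0643]
ee_rot: [0.002, -0.081, 0.997, -0.001]
force: [-0.7, -0.5, -0.2]
grip_width: 0.65
grip_force: 0.0
[ 0.61844357 -0.1423672   0.06432483] [0.13 0.16 3.03]
```

View pics/w6.png

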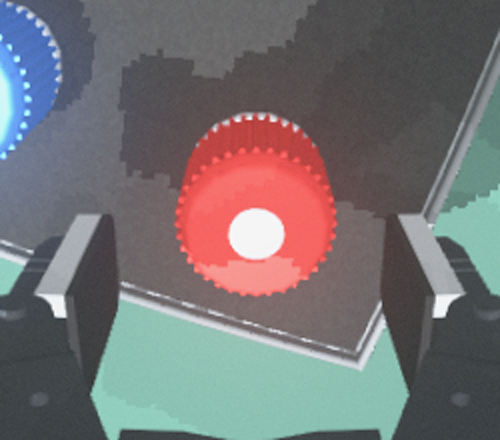

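Run:
```python
from h import *
c,s=pickle.load(open('w6.pkl','rb'))
for n,u,v,z in [('ring',327.5,291.2,.038),('dot',328.2,296.7,.042),('ringL',288,292,.038),('ringR',367.5,292,.038)]:
    p=whit(c,s,u,v,z);print(n,p.round(4),delta(s,np.r_[p[:2],.034]))
```

```text
ring [ 0.6165 -0.1421  0.038 ] [0.19 0.06 3.03]
dot [ 0.6174 -0.1417  0.042 ] [0.11 0.09 3.03]
ringL [ 0.6199 -0.1594  0.038 ] [ 0.14 -1.7   3.04]
ringR [ 0.6141 -0.1244  0.038 ] [0.15 1.85 3.03]
```

```bash
python3 -m crank '0.1 0.1 1 0;0.1 0.1 2 0;0.1 0.1 2.7 0;0.1 0.1 3 0;0.1 0.1 3 0;0.1 0.1 3 0;0.1 0.1 3 0'; python3 -m crank '0 0 0 0;0 0 0 0;0 0 0 0;0 0 0 0;0 0 0 0;0 0 0 0;0 0 0 0' -1 40
```

```text
clock: 31.7
tool_pos: [0.6162, -0.1411, 0.0325]
ee_rot: [0.0, -0.081, 0.997, -0.0]
force: [0.9, 0.6, -0.8]
grip_width: 0.649
grip_force: 0.0
clock: 32.4
tool_pos: [0.6163, -0.1411, 0.0326]
ee_rot: [0.0, -0.081, 0.997, -0.0]
force: [-0.0, -0.3, 4.6]
grip_width: 0.405
grip_force: 40.3
```

```bash
python3 -m crank '0 0 -1 0;0 0 -4 0;0 0 -8 0;0 0 -12 0;0 0 -16 0;0 3 -17 0;0 8 -17 0;-1 13 -17 0;-2 18 -17 0;-3 23 -17 0;-3.65 28 -17 0;-3.65 33.5 -17 0;-3.65 33.5 -17 0;-3.65 33.5 -17 0;-3.65 33.5 -17 0;-3.65 33.5 -17 0;-3.65 33.5 -17 0;-3.65 33.5 -17 0;-3.65 33.5 -17 0;-3.65 33.5 -17 0'
python3 - <<'E'
from h import *
from plant import bot
c,s=shot('w7');print(s['qd'].round(3),delta(s,[.5985,.195,.1386]),s['tool_pos'])
crop(c['color'],170,120,300,270,2,'pics/w7.png')
E
```

```text
clock: 34.4
tool_pos: [0.5982, 0.1953, 0.202]
ee_rot: [-0.0, -0.08, 0.997, -0.0]
force: [0.5, -0.0, -1.3]
grip_width: 0.407
grip_force: 40.2
[ 0.004 -0.002 -0.001 -0.     0.     0.   ] [-0.03 -0.03  6.34] [0.59817617 0.19527925 0.20200973]
```

View pics/w7.png

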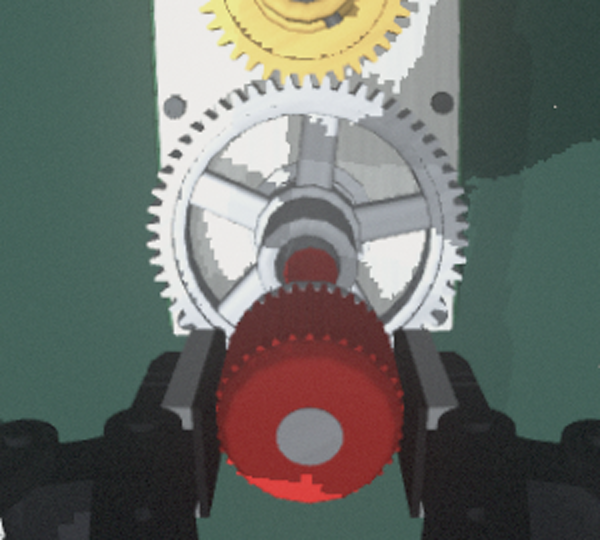

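```bash
python3 -m crank '-0.05 0 1 0;-0.05 0 2 0;-0.05 0 3 0;-0.05 0 3.5 0;-0.05 0 4 0;-0.05 0 4.4 0;-0.05 0 4.8 0;-0.05 0 5.2 0;-0.05 0 5.5 0;-0.05 0 5.5 0;-0.05 0 5.5 0;-0.05 0 5.5 0'
python3 - <<'E'
from h import *
c,s=pickle.load(open('w7.pkl','rb'));z=s['tool_pos'][2]+.0094
p=whit(c,s,324.7,338.3,z);print(delta(s,np.r_[p[:2],.1386]))
E
```

```text
clock: 35.65
tool_pos: [0.5988, 0.1957, 0.1473]
ee_rot: [0.0, -0.081, 0.997, 0.0]
force: [-0.2, -0.6, -0.7]
grip_width: 0.407
grip_force: 40.2
[-0.12 -0.06  6.34]
```

```bash
python3 -m crank '0 -0.05 0.3 0;0 -0.05 0.6 0;0 -0.05 0.8 0;0 -0.05 0.9 0;0 -0.05 0.9 0;0 -0.05 0.9 0;0 -0.05 0.9 0;0 -0.05 0.9 0'
```

```text
clock: 36.45
tool_pos: [0.5987, 0.1952, 0.1386]
ee_rot: [0.0, -0.081, 0.997, -0.0]
force: [-2.5, -1.1, 4.7]
grip_width: 0.41
grip_force: 40.7
```

```bash
python3 -m crank '0 0 0 0;0 0 0 0;0 0 0 0;0 0 0 0;0 0 0 0' 0.3; python3 -m crank '0 0 -4 0;0 0 -8 0;1 -4 -10 0;1.5 -9 -10 0;2 -14 -10 0;3 -19 -10 0;4 -24 -10 0;5 -29 -10 0;6 -34 -10 0;6.6 -40.3 -8 0;6.6 -40.3 -4 0;6.6 -40.3 0 0;6.6 -40.3 4 0;6.6 -40.3 7 0;6.6 -40.3 7 0;6.6 -40.3 7 0;6.6 -40.3 7 0;6.6 -40.3 7 0;6.6 -40.3 7 0'
python3 - <<'E'
from h import *
c,s=shot('w8');print(s['tool_pos'],delta(s,[.5986,-.2128,.0325]))
crop(c['color'],200,180,250,220,2,'pics/w8.png')
E
```

```text
clock: 36.95
tool_pos: [0.5986, 0.1952, 0.1378]
ee_rot: [-0.0, -0.081, 0.997, 0.0]
force: [-0.2, 0.6, 0.3]
grip_width: 0.646
grip_force: 0.0
clock: 38.85
tool_pos: [0.5993, -0.2137, 0.0699]
ee_rot: [0.001, -0.081, 0.997, -0.001]
force: [0.2, -0.2, -0.9]
grip_width: 0.648
grip_force: 0.0
[ 0.59930081 -0.2136938   0.06992695] [0.06 0.11 3.74]
```

View pics/w8.png

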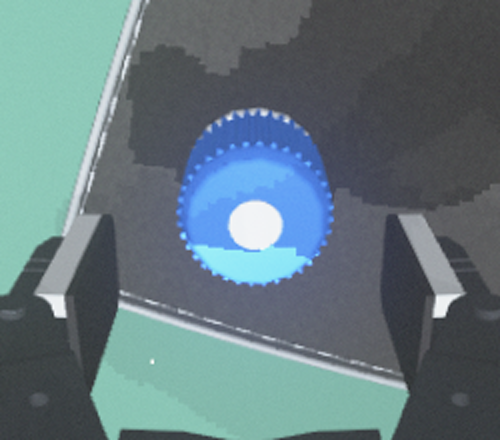

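Run:
```python
from h import *
c,s=pickle.load(open('w8.pkl','rb'))
for n,u,v,z in [('ring',327.5,286.7,.038),('dot',327.75,292.2,.042)]:
    p=whit(c,s,u,v,z);print(n,p.round(4),delta(s,np.r_[p[:2],.0325]))
```

```text
ring [ 0.5976 -0.2134  0.038 ] [0.17 0.07 3.74]
dot [ 0.5985 -0.2131  0.042 ] [0.08 0.08 3.74]
```

```bash
python3 -m crank '0.05 0.05 1 0;0.05 0.05 2 0;0.05 0.05 3 0;0.05 0.05 3.6 0;0.05 0.05 3.6 0;0.05 0.05 3.6 0;0.05 0.05 3.6 0;0.05 0.05 3.6 0'; python3 -m crank '0 0 0 0;0 0 0 0;0 0 0 0;0 0 0 0;0 0 0 0;0 0 0 0;0 0 0 0' -1 40
```

```text
clock: 39.7
tool_pos: [0.5981, -0.213, 0.0326]
ee_rot: [0.0, -0.081, 0.997, -0.0]
force: [-0.5, -0.5, 0.9]
grip_width: 0.647
grip_force: 0.0
clock: 40.4
tool_pos: [0.5981, -0.2129, 0.0326]
ee_rot: [0.0, -0.081, 0.997, -0.0]
force: [0.1, 1.3, 5.2]
grip_width: 0.405
grip_force: 40.4
```

```bash
python3 -m crank '0 0 -1 0;0 0 -4 0;0 0 -8 0;0 0 -12 0;0 0 -16 0;0 3 -17 0;0 8 -17 0;0.5 13 -17 0;1 18 -17 0;1.5 23 -17 0;2 28 -17 0;2.3 33 -17 0;2.35 38 -17 0;2.35 40.1 -17 0;2.35 40.1 -17 0;2.35 40.1 -17 0;2.35 40.1 -17 0;2.35 40.1 -17 0;2.35 40.1 -17 0;2.35 40.1 -17 0'
python3 -m crank '0 0 0 0;0 0 0 0;0 0 0 0'
python3 - <<'E'
from h import *
from plant import bot
s=bot.get_state();print(s['qd'].round(3),delta(s,[.5103,.1792,.1386]),s['tool_pos'])
E
```

```text
clock: 42.4
tool_pos: [0.5103, 0.1786, 0.202]
ee_rot: [-0.0, -0.08, 0.997, -0.0]
force: [-0.4, -0.3, -0.7]
grip_width: 0.405
grip_force: 40.2
clock: 42.7
tool_pos: [0.5101, 0.1792, 0.202]
ee_rot: [0.0, -0.081, 0.997, -0.0]
force: [-0.5, -0.4, -1.0]
grip_width: 0.41
grip_force: 40.2
[ 0.002 -0.001  0.001  0.001  0.    -0.001] [-0.02 -0.01  6.34] [0.51010933 0.17924729 0.2020053 ]
```

```bash
python3 -m crank '0 0 1 0;0 0 2 0;0 0 3 0;0 0 3.5 0;0 0 4 0;0 0 4.4 0;0 0 4.8 0;0 0 5.2 0;0 0 5.5 0;0 0 5.5 0;0 0 5.5 0;0 0 5.5 0'; python3 -m crank '0 0 0.3 0;0 0 0.6 0;0 0 0.8 0;0 0 0.9 0;0 0 0.9 0;0 0 0.9 0;0 0 0.9 0;0 0 0.9 0'
```

```text
clock: 43.9
tool_pos: [0.5103, 0.1793, 0.1473]
ee_rot: [0.0, -0.081, 0.997, -0.0]
force: [0.2, -0.0, -0.5]
grip_width: 0.403
grip_force: 40.2
clock: 44.7
tool_pos: [0.5102, 0.1793, 0.1386]
ee_rot: [0.0, -0.081, 0.997, -0.0]
force: [-2.7, -1.1, 5.2]
grip_width: 0.406
grip_force: 40.7
```

Seated with the same contact force as the red one. Release, retreat and check.

```bash
python3 -m crank '0 0 0 0;0 0 0 0;0 0 0 0;0 0 0 0;0 0 0 0' 0.3; python3 -m crank '0 0 -4 0;0 0 -8 0;0 0 -12 0;0 -5 -14 0;0 -10 -14 0;0 -15 -14 0;0 -18 -14 0;0 -18 -14 0;0 -18 -14 0;0 -18 -14 0;0 -18 -14 0;0 -18 -14 0'
python3 - <<'E'
from h import *
from plant import bot
S=bot.capture('scene');t=bot.capture('top')
a=cv2.resize(S['color'][170:300,200:360],None,fx=3,fy=3,interpolation=2);b=cv2.resize(t['color'][180:310,210:310],None,fx=3,fy=3,interpolation=2)
cv2.imwrite('pics/fin.png',np.hstack([a,b])[:,:,::-1])
for n,u,v in[('red',0,0)]:pass
im=t['color'].astype(int);r,g,bb=im[...,0],im[...,1],im[...,2]
for n,m in(('blue',(bb>120)&(bb>r+60)),('red',(r>100)&(r>2*g)&(r>2*bb))):
    m=m.astype('uint8');m[:190]=0;m[310:]=0;m[:,:220]=0;m[:,310:]=0
    ys,xs=np.nonzero(m);print(n,len(xs),hit(t,xs.mean(),ys.mean(),.148).round(4),np.median(t['range_z'][ys,xs]))
    o=[]
    for y,x in zip(ys,xs):
        o.append((t['R'].T@(ray(t,x,y)*t['range_z'][y,x]-t['t']))[2])
    print(np.percentile(o,[50,80,95]).round(4))
E
```

```text
clock: 45.2
tool_pos: [0.5101, 0.1793, 0.1379]
ee_rot: [-0.0, -0.081, 0.997, -0.0]
force: [-0.1, 0.3, -0.4]
grip_width: 0.653
grip_force: 0.0
clock: 46.4
tool_pos: [0.5389, 0.0027, 0.278]
ee_rot: [0.0, -0.081, 0.997, 0.0]
force: [-0.2, -0.7, -0.1]
grip_width: 0.649
grip_force: 0.0
blue 101 [0.5119 0.1772 0.148 ] 1.2378312
[0.1468 0.1491 0.1516]
red 87 [0.5994 0.1917 0.148 ] 1.2435806
[0.1466 0.1491 0.1511]
```

View pics/fin.png

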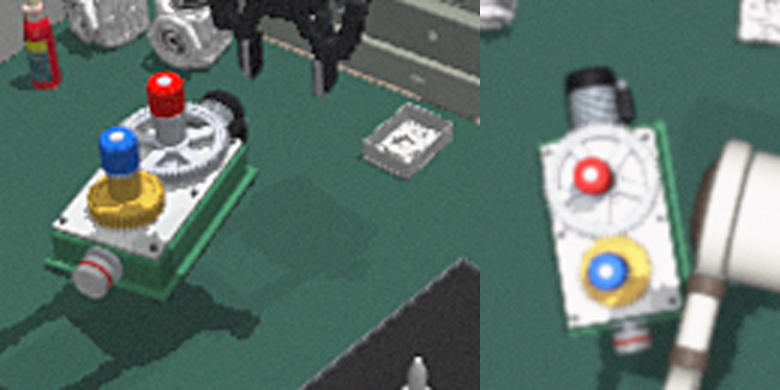

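Large steel gear with red cap on the motor spindle, brass gear with blue cap on the output spindle; both cap tops at 0.148 m as required, and the bystanders are undisturbed.

```bash
python3 -c "
from plant import bot
print(bot.hand_in())"
```

```text
the job is handed in; nothing more can be done
None
```

The job is handed in: the large steel gear is on the motor spindle under the red cap and the small brass gear is on the output spindle under the blue cap, both caps fully down, with the housing, tin and key box untouched, in about 46 s of robot time.

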